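# Lock the sample case with its catch-guarded bolt

### The job

Lock the sample case on the counter for the night: press the red spring catch on its lid down with one fingertip and keep it held down while your other fingertip pushes the steel bolt by its upright tab until it is fully home in the brass keeper; then let the catch spring back up and move clear. This is a fingertip job: leave the bottles, cup, stopper and jar standing where they are, neither picked up nor shifted.

Things in the scene. Friction and masses are not known exactly. Their poses are not given: they have to be found in the camera images.
- case: Low dark wooden box, 300 mm (its x) by 360 mm (its y), fixed on the counter, top 90 mm above it; the back half of the top is glass. Origin: centre of its underside, z up. On the front half of the top lie, both along the case's y, the bolt (centre line case x = -110 mm) and, 60 mm beside it, the red spring catch (centre line case x = -50 mm). The bolt slides to case +y to lock.
- bolt (a joint): Travel of the steel bolt (m) along case +y: 0 drawn, 0.036 fully home at its end stop. Starts at 0 to 0.002. It takes about 3 N to push and stays where left. A rack on it has notches at 0, 0.018 and 0.036, each with 3 mm play: with the catch up the bolt is locked in one of them, so if the catch is let up half way it stops in the middle one.
- bolt_push (a point): Middle of the face to push on the bolt's upright tab: the face looking to case -y, 45 mm above the case top; at bolt value q it is at case x = -110, y = -34 mm + q. The tab is 36 mm wide (case x), 8 mm thick and reaches 58 mm above the case top. Bolt bar and rack are only 20 mm high, the two guide staples (case y = -85, +75 mm) 24 mm. Axes as the case's.
- catch (a joint): How far the spring safety catch is pressed (m): 0 up and locking, 0.012 bottomed. It moves straight down; the spring takes about 3 N to start and 7.6 N at the bottom. Pressed 7 mm or more it frees the bolt; let go, it springs up by itself if the bolt stands at a notch.
- catch_top (a point): Red press pad of the catch: 34 mm wide (case x), 100 mm long (case y), 10 mm thick. Point: middle of its top face, at case x = -50, y = -25 mm, 40 mm above the case top when up, 28 mm when bottomed. It does not move along the case, so a fingertip can slide along it. Axes as the case's.
- keeper (a point): Middle of the brass keeper that takes the bolt's end, fixed on the case top at case x = -110, y = 130 mm; it is 31 mm wide (case x), 22 mm long (case y) and reaches 27 mm above the case top. Point at 14 mm above the case top.
- bottle_dark: Full bottle of nearly black drink with pale label and wooden stopper, 68 mm diameter, 202 mm tall, standing on the counter beside the case; origin at the centre of its underside. Bystander: leave it alone.
- bottle_plum: Full bottle of plum red drink with pale label and wooden stopper, 68 mm diameter, 202 mm tall, standing on the counter beside the case; origin at the centre of its underside. Bystander: leave it alone.
- bottle_amber: Full bottle of amber drink with pale label and wooden stopper, 68 mm diameter, 202 mm tall, standing on the counter beside the case; origin at the centre of its underside. Bystander: leave it alone.
- bottle_gold: Full bottle of golden drink with pale label and wooden stopper, 68 mm diameter, 202 mm tall, standing on the counter beside the case; origin at the centre of its underside. Bystander: leave it alone.
- cup: White tasting cup, 56 mm diameter, 42 mm tall, on the case's glass window; origin at the centre of its underside. Bystander.
- stopper: Spare cork stopper standing on its wooden head, 32 mm diameter, 36 mm tall, on the glass window; origin at the centre of its underside. Bystander.
- jar: Small amber jar with brass lid, 50 mm diameter, 50 mm tall, on the glass window; origin at the centre of its underside. Bystander.

How it is judged:
By the outcome, as a careful person would: the job done as asked, in the order asked, and still so for the second after the job is handed in, with the robot touching nothing.
It also fails if it takes over 32 s, if anything falls off the work surface, if the arm or the gripper's body presses on something with over 40 N, if the wrist force passes 120 N, or if a joint passes its speed limit or range.

### The arm

A 6-joint arm with a two-finger parallel gripper is mounted at the origin on the work surface. World frame = base frame: x ahead of the robot, y to its left, z up, the work surface at z = 0. Lengths are in mm, angles in rad, forces in N, time in s.
With the tool pointing down it reaches from about 350 to 875 mm from the base axis. Payload 4.2 kg.
Tool frame: the origin (TCP) lies at the very end of the fingers, on their centre line; the grasp point (between the pads) lies 19 mm behind it; z points along the fingers, y is the direction in which the jaws open and shut (so a half turn about z gives the same grasp; the last joint's range is limited). The gripper opens to 85 mm and grips with 20 to 120 N. Pads are 22 mm wide; open, the fingers measure 114 mm over their backs; the gripper's body (76 mm by 85 mm) begins 54 mm behind the grasp point. The pads swing forward as they close: fully open they stand 13 mm farther back than shut.
Start: joints at [-0.95, 0.385, 0.008, 0, -1.194, -0.259], TCP at [221.238, -584.511, 192.812] pointing down, gripper open.
Joint ranges: [-3.14, 3.14], [-1.21, 2.06], [-1.07, 1.41], [-3.16, 2.05], [-2.99, -0.16], [-3.1, 3.1]. Speed limits (rad/s): [2.79, 2.79, 3.14, 3.14, 3.14, 3.14].

### API

Orientations are given as a unit quaternion [x, y, z, w].
In Python, from bench import read_state, get_image, camera_params, job_done gives the robot as it stands.
- The arm moves only by the tool send_rows, never from a script. Its arguments are lists of equal length, an entry for each row: "translation": the shift along the tool's x, y, z in m, a list of three; "yaw": the turn about the tool's z in degrees; "fingers": the closure in counts, from 0 (fully open) to 255 (shut). A call has 1 to 12 rows; each row is the pose to reach, as a shift and turn from the pose measured when the call began, along the tool's axes at that moment; what a row does not reach only later rows make up. A row lasts 1/10 s, in which the tool goes at most 50 mm and 8.59 degrees, less where a joint would pass 70% of its speed; a pose out of reach is approached as far as the arm can. A call with a gripper value outside its range is refused whole. The fingers move at their own pace and stop on an object; the grip force is fixed at half the most. Time passes only in rows, so rows that repeat a pose let the fingers close. It gives the time, the measured TCP pose, the force and the opening at its end, in the units of the state.
- read_state(): the state, without advancing time (a new reading comes with each control period).
- get_image(name): name is "scene" or "top" or "wrist"; returns the picture (480x640x3 uint8, blue, green, red); there is no depth.
- camera_params(name): a dict with "mtx" (3x3 intrinsics, pixels), "rvec" (rotation vector, rad) and "tvec" (3), from world to camera coordinates, as OpenCV has them; the wrist camera has in their place "tool_from_camera" (4x4, takes a point from camera to tool coordinates, whose origin is the TCP and whose axes are the flange's). Camera axes: x right, y down, z forward; pixel columns grow to the right and rows downward; lengths in mm; the calibration is good to about 2 mm. A picture is of the moment at which its call begins: read the wrist's pose just before it. camera_params takes no time and is no camera call.
- job_done(): hands the job in, once; it reports no verdict.
The state is a dict: "clock": time; "joints": joint angles; "joint_vel": joint speeds; "joint_efforts": joint torques, N m; "position": TCP position; "ee_rot": TCP orientation; "contact_force": force on the tool from outside, world axes, zero at the start; "wrist_torque": the same for the moment, N m; "gripper_width": finger opening in mm.
Only numpy, scipy, OpenCV 4.12 (cv2) and the standard library are available. Lean on these libraries where they do the work, as an engineer would, in place of code of your own. Each camera call takes 0.05 s, during which the arm holds its last target.

## Working session

There is one attempt and no reset: what is moved stays moved. The work goes in short steps, Python scripts to look and compute and a tool call to move; the robot and the scene stay as the last step left them, time stands still between calls to the robot, and variables do not carry over. Pictures are saved under pics/ and viewed, and the job is handed in when it is done.

Besides the shell and the picture viewer there is one more tool, called after ">>>" as name(argument=value, ...) on one line, values as JSON. send_rows: Moves the arm, as the interface text tells. Its arguments: {"type":"object","properties":{"translation":{"type":"array","items":{"type":"array","items":{"type":"number"}}},"yaw":{"type":"array","items":{"type":"number"}},"fingers":{"type":"array","items":{"type":"number"}}},"required":["translation","yaw","fingers"]}

```bash
ls; mkdir -p pics; python3 - <<'E'
from bench import *
import cv2,json
s=read_state(); print(s)
for n in("scene","top"):
    im=get_image(n); cv2.imwrite(f"pics/{n}0.png",im); print(n,camera_params(n))
print(camera_params("wrist"))
E
```

```text
pics
{'clock': 0.0, 'joints': array([-9.50397830e-01,  3.85593224e-01,  6.60211858e-03, -4.99788423e-04,
       -1.19398402e+00, -2.58599537e-01]), 'joint_vel': array([ 0.00092476,  0.00062619,  0.00081612, -0.00046647, -0.00136234,
       -0.00157404]), 'joint_efforts': array([-2.27294486e-04, -3.92289305e+01,  1.88410181e+01,  4.18621615e+00,
       -4.53424640e-03, -1.15687428e-05]), 'position': array([ 220.99763472, -583.9034244 ,  191.69014368]), 'ee_rot': array([-1.79823637e-01,  9.83698236e-01,  1.08469186e-03, -2.53335191e-04]), 'contact_force': array([ 0.19822682,  0.23645567, -0.31863538]), 'wrist_torque': array([-0.00118978, -0.04325213, -0.01642835]), 'gripper_width': 85.43169155069117}
scene {'mtx': array([[443.77098494,   0.        , 324.23814549],
       [  0.        , 443.77098494, 241.08568946],
       [  0.        ,   0.        ,   1.        ]]), 'rvec': array([ 1.28769114,  2.04263595, -1.09164563]), 'tvec': array([ 236.61153462, -208.55704248, 1320.44349235])}
top {'mtx': array([[567.12226472,   0.        , 323.34018265],
       [  0.        , 567.12226472, 239.4594735 ],
       [  0.        ,   0.        ,   1.        ]]), 'rvec': array([ 2.04876832, -2.1811998 ,  0.22363284]), 'tvec': array([  71.56959991,  603.96805384, 1015.39332461])}
{'mtx': array([[426.73678751,   0.        , 322.7795716 ],
       [  0.        , 426.73678751, 237.20715909],
       [  0.        ,   0.        ,   1.        ]]), 'tool_from_camera': array([[ 8.53993855e-05, -9.50969527e-01, -3.09284580e-01,
         7.93013732e+01],
       [ 9.99999548e-01,  3.73942222e-04, -8.73655940e-04,
        -1.05804208e+00],
       [ 9.46474740e-04, -3.09284366e-01,  9.50969129e-01,
        -1.81095807e+02],
       [ 0.00000000e+00,  0.00000000e+00,  0.00000000e+00,
         1.00000000e+00]])}
```

View pics/scene0.png

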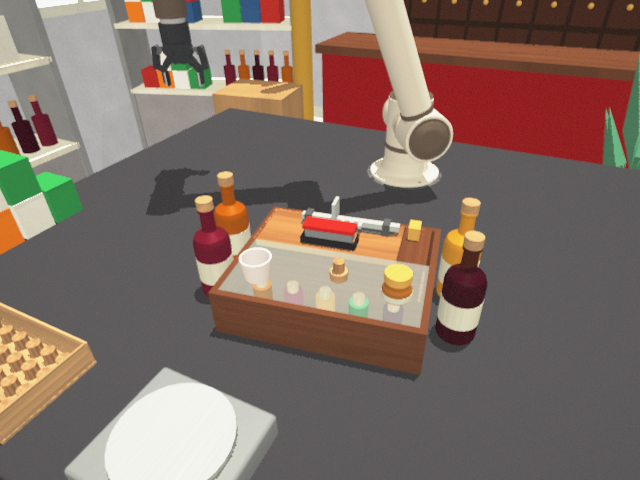

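View pics/top0.png

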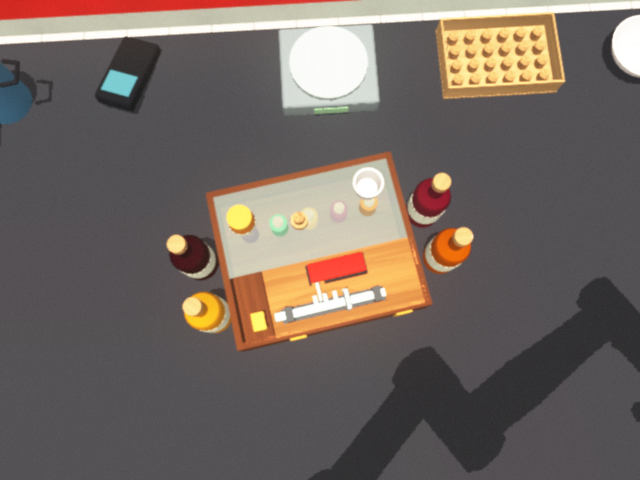

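The scene view shows the case with the bolt and red catch towards the robot. In the top view, the red pad is near px (337,268), the keeper near (259,321) and the bolt tab near (320,292). Next I'll measure these properly.

```bash
cat > h.py <<'E'
import numpy as np,cv2
from bench import *
def ray(P,uv,z):
    R=cv2.Rodrigues(P["rvec"])[0]; C=-R.T@P["tvec"]
    uv=np.asarray(uv,float).reshape(-1,1,2)
    n=cv2.undistortPoints(uv,P["mtx"],None)[:,0]
    d=np.c_[n,np.ones(len(n))]@R
    return C+d*((z-C[2])/d[:,2])[:,None]
def proj(P,X): return cv2.projectPoints(np.asarray(X,float).reshape(-1,1,3),P["rvec"],P["tvec"],P["mtx"],None)[0][:,0]
E
python3 - <<'E'
from h import *
for n,roi in(("top",(190,140,260,220)),("scene",(190,180,270,190))):
    im=cv2.imread(f"pics/{n}0.png");x,y,w,h=roi
    cv2.imwrite(f"pics/{n}crop.png",cv2.resize(im[y:y+h,x:x+w],None,fx=3,fy=3,interpolation=cv2.INTER_CUBIC)[:600])
    hsv=cv2.cvtColor(im,cv2.COLOR_BGR2HSV)
    P=camera_params(n)
    H,S,V=cv2.split(hsv)
    red=(((H<4)|(H>176))&(S>200)&(V>110)).astype(np.uint8); yel=((H>18)&(H<30)&(S>150)&(V>150)).astype(np.uint8)
    for nm,m,z in(("red",red,130),("yel",yel,117)):
        m2=np.zeros_like(m);m2[y:y+h,x:x+w]=m[y:y+h,x:x+w]
        c,_=cv2.findContours(m2,cv2.RETR_EXTERNAL,cv2.CHAIN_APPROX_NONE)
        for k in c:
            if cv2.contourArea(k)<60: continue
            r=cv2.minAreaRect(k);M=cv2.moments(k);b=cv2.boxPoints(r)
            print(n,nm,cv2.contourArea(k),(M['m10']/M['m00'],M['m01']/M['m00']),b.round(1).tolist());print(ray(P,[r[0]],z).round(1),ray(P,b,z).round(1).tolist())
E
```

```text
top yel 225.0 (258.05333333333334, 321.1111111111111) [[249.39999389648438, 313.29998779296875], [262.70001220703125, 310.3999938964844], [266.6000061035156, 328.79998779296875], [253.39999389648438, 331.6000061035156]]
[[457.6 157.5 117. ]] [[472.0, 172.0, 117.0], [475.5, 148.6, 117.0], [443.2, 143.0, 117.0], [439.8, 166.3, 117.0]]
top yel 69.0 (281.28502415458934, 297.40338164251204) [[268.6000061035156, 297.20001220703125], [291.5, 292.0], [292.8999938964844, 297.8999938964844], [270.0, 303.20001220703125]]
[[496.1 115.8 117. ]] [[498.0, 137.2, 117.0], [504.8, 96.4, 117.0], [494.1, 94.5, 117.0], [487.3, 135.2, 117.0]]
top yel 497.0 (205.89839034205232, 312.0033534540577) [[188.5, 326.0], [193.6999969482422, 291.5], [220.60000610351562, 295.5], [215.39999389648438, 330.0]]
[[481.4 250.4 117. ]] [[456.6, 278.9, 117.0], [516.5, 269.0, 117.0], [506.4, 221.6, 117.0], [446.7, 232.2, 117.0]]
top yel 197.0 (383.24111675126903, 278.17343485617596) [[358.8999938964844, 280.3999938964844], [409.20001220703125, 265.70001220703125], [411.5, 273.6000061035156], [361.20001220703125, 288.29998779296875]]
[[521.  -71.1 117. ]] [[517.9, -24.1, 117.0], [538.6, -115.5, 117.0], [524.2, -118.2, 117.0], [503.6, -27.1, 117.0]]
scene red 423.5 (329.23101141282956, 226.4069264069264) [[302.5, 227.6999969482422], [304.1000061035156, 216.39999389648438], [355.5, 223.5], [353.8999938964844, 234.8000030517578]]
[[554.2  18.1 130. ]] [[581.5, -23.5, 130.0], [544.2, -40.1, 130.0], [526.5, 60.2, 130.0], [563.5, 72.5, 130.0]]
scene yel 116.5 (454.15450643776825, 237.43490701001429) [[448.0, 230.0], [459.0, 230.0], [459.0, 246.0], [448.0, 246.0]]
[[478.4 234.8 117. ]] [[455.6, 219.5, 117.0], [447.0, 238.2, 117.0], [500.0, 249.3, 117.0], [508.2, 231.6, 117.0]]
```

View pics/topcrop.png

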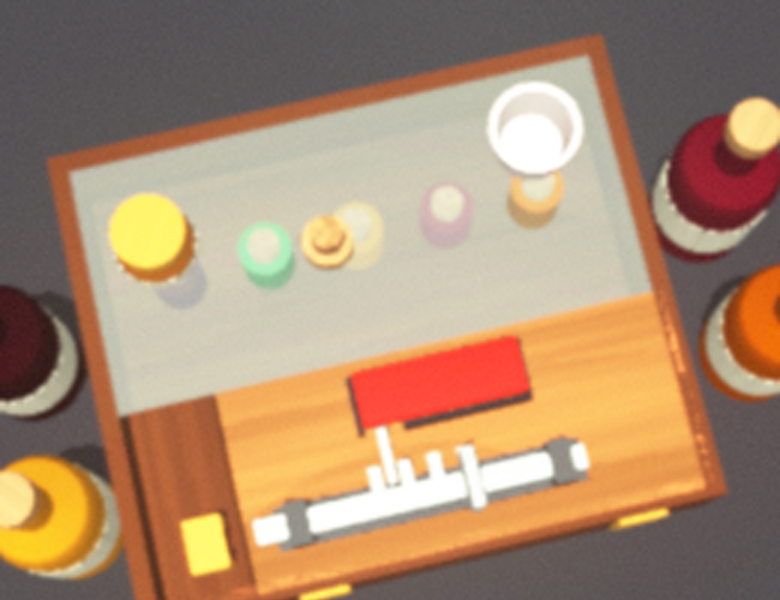

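View pics/scenecrop.png

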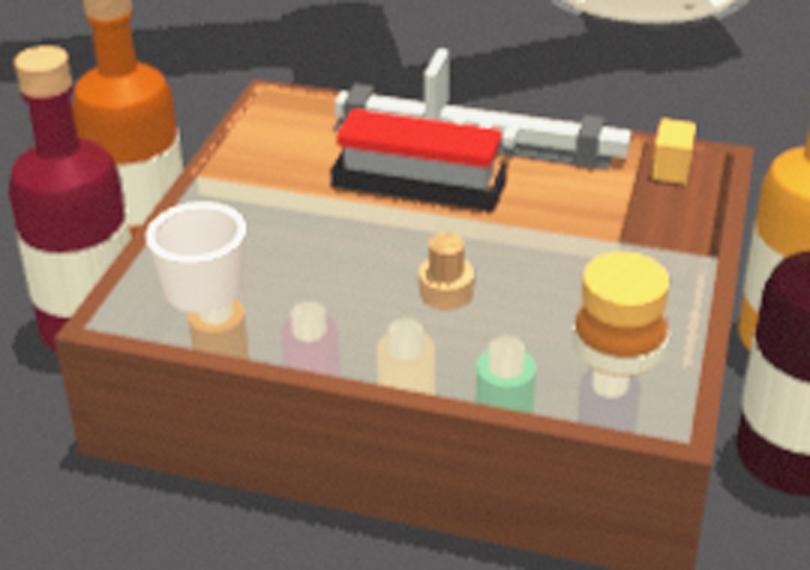

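The crops give clean corners for the case top, pad and keeper. I'll combine both views into one least-squares fit of case x, y and yaw.

```bash
python3 - <<'E'
from h import *
from scipy.optimize import least_squares
T=camera_params("top");S=camera_params("scene")
o={"top":(190,140),"scene":(190,180)}
obs=[("top",(150,180,90),(50,158)),("top",(150,-180,90),(603,38)),("top",(-150,-180,90),(725,492)),
("scene",(150,-180,90),(62,338)),("scene",(150,180,90),(710,462)),("scene",(-150,180,90),(752,148)),("scene",(-150,-180,90),(258,82)),
("top",(-33,25,130),(350,375)),("top",(-33,-75,130),(520,338)),("top",(-67,-75,130),(530,390)),("top",(-67,25,130),(363,430)),
("scene",(-67,-75,130),(348,112)),("scene",(-33,-75,130),(338,140)),("scene",(-33,25,130),(490,160)),("scene",(-67,25,130),(500,132)),
("top",(-110,130,117),(208,544))]
def W(p,X):
    X=np.atleast_2d(np.array(X,float)); c,s=np.cos(p[2]),np.sin(p[2])
    return np.c_[p[0]+c*X[:,0]-s*X[:,1],p[1]+s*X[:,0]+c*X[:,1],X[:,2]]
def res(p,sel=None):
    return np.concatenate([proj(T if n=="top" else S,W(p,X))[0]-(np.array(u)/3+o[n]) for n,X,u in obs if sel in(None,n)])
for sel in(None,"top","scene"):
    f=least_squares(res,[600,0,.2],x_scale=[100,100,.1],loss="soft_l1",args=(sel,));print(sel,f.x,np.degrees(f.x[2]),f.fun.reshape(-1,2).round(1).tolist())
    p=f.x
    for k,X in dict(push=(-110,-34,135),catch=(-50,-25,130)).items(): print(k,W(p,X).round(1))
    if sel is None: best=p;np.save("pose.npy",p)
for n,P in(("top",T),("scene",S)):
    im=cv2.imread(f"pics/{n}0.png")
    pts=[( -110,-34,148),(-92,-34,148),(-128,-34,148),(-110,130,117),(-50,-25,130),(-110,-85,114),(-110,75,114)]
    x,y=o[n]
    im=cv2.resize(im[y:y+200,x:x+260],None,fx=3,fy=3)
    for q in proj(P,W(best,pts)): cv2.circle(im,tuple(int(v) for v in (q-(x,y))*3+1),3,(255,0,255),-1)
    cv2.imwrite(f"pics/{n}chk.png",im)
E
```

```text
None [5.87566238e+02 4.71337766e+01 1.66992755e-01] 9.567980087435734 [[-1.1, -0.2], [-0.2, -1.5], [0.8, 0.4], [-2.5, -2.1], [0.0, -0.8], [0.8, -1.5], [-1.4, -2.5], [0.2, -1.0], [-1.4, -1.3], [-0.1, -0.2], [0.1, -0.6], [1.5, -3.2], [-0.8, -3.6], [0.1, -2.7], [0.9, -2.8], [-1.1, -0.3]]
push [[484.7  -4.7 135. ]]
catch [[542.4  14.2 130. ]]
top [5.86523881e+02 4.66049868e+01 1.65199238e-01] 9.465219094893015 [[-0.7, 0.1], [0.3, -0.8], [1.1, 1.1], [0.4, -0.4], [-1.1, -0.7], [0.2, 0.5], [0.4, -0.1], [-0.9, 0.2]]
push [[483.6  -5.  135. ]]
catch [[541.3  13.7 130. ]]
scene [5.93548861e+02 4.93529882e+01 1.69736912e-01] 9.725208687811408 [[-3.6, 0.6], [0.8, 2.2], [1.0, 0.0], [-2.2, -1.0], [1.0, -1.5], [-1.3, -1.8], [-0.0, -0.9], [0.7, -1.1]]
push [[490.9  -2.7 135. ]]
catch [[548.5  16.3 130. ]]
```

View pics/topchk.png

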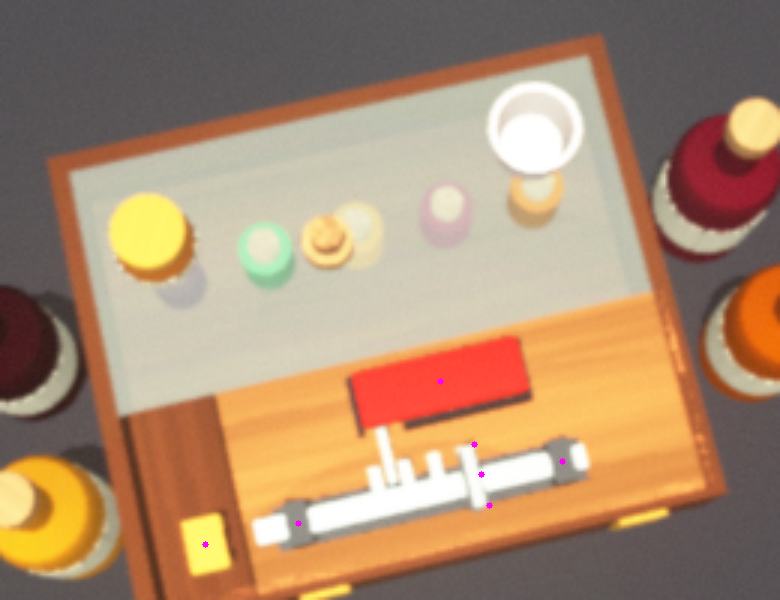

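View pics/scenechk.png

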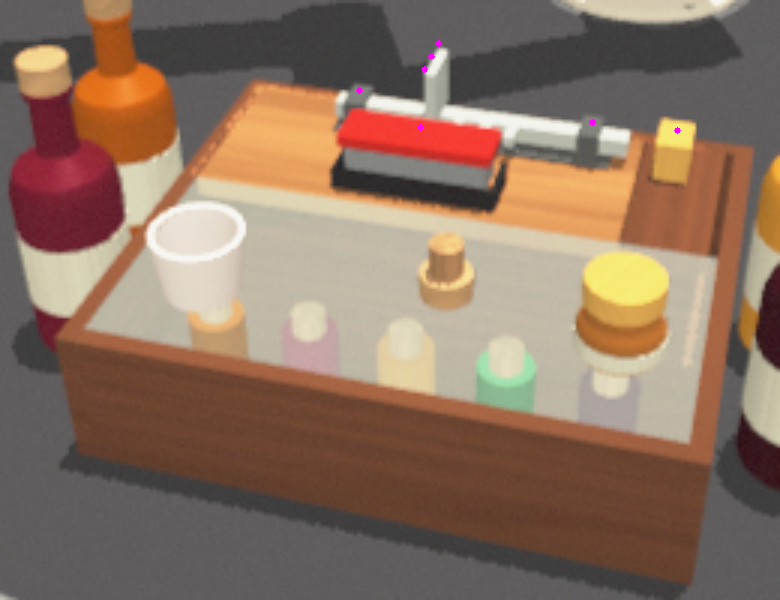

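```bash
cat >> h.py <<'E'
from scipy.spatial.transform import Rotation as Ro
p=np.load("pose.npy") if __import__("os").path.exists("pose.npy") else None
def W(X,p=p):
    X=np.atleast_2d(np.array(X,float)); c,s=np.cos(p[2]),np.sin(p[2])
    return np.c_[p[0]+c*X[:,0]-s*X[:,1],p[1]+s*X[:,0]+c*X[:,1],X[:,2]]
def incase(w):
    c,s=np.cos(p[2]),np.sin(p[2]);d=np.array(w[:2])-p[:2]
    return np.array([c*d[0]+s*d[1],-s*d[0]+c*d[1],w[2]])
def go(X):
    s=read_state();R=Ro.from_quat(s["ee_rot"]);t=W(X)[0]
    y=R.as_matrix()[:,1];a=np.degrees(np.arctan2(y[1],y[0]));tgt=np.degrees(p[2])+180
    print("pos case",incase(s["position"]).round(1),"yaw err world",(tgt-a+180)%360-180,"tilt z",R.as_matrix()[:,2].round(4),"w",s["gripper_width"],"F",s["contact_force"].round(2),"t",s["clock"])
    print("shift tool m",(R.inv().apply(t-s["position"])/1000).round(4),"yaw",-((tgt-a+180)%360-180))
E
python3 - <<'E'
from h import *
p[:]=[587.3,47.4,np.radians(9.5)]; np.save("pose.npy",p)
go((-80,-52,270))
E
```

```text
pos case [-465.5 -562.3  191.8] yaw err world 78.77710489854928 tilt z [-8.0e-04  1.8e-03 -1.0e+00] w 85.67589522316516 F [ 0.1  -0.56  0.83] t 0.1
shift tool m [-0.4774  0.4256 -0.0774] yaw -78.77710489854928
```

>>> send_rows(translation=[[0,0,-0.045],[-0.04,0.035,-0.077],[-0.08,0.071,-0.077],[-0.12,0.106,-0.077],[-0.16,0.142,-0.077],[-0.2,0.177,-0.077],[-0.24,0.213,-0.077],[-0.28,0.248,-0.077],[-0.32,0.284,-0.077],[-0.36,0.32,-0.077],[-0.4,0.355,-0.077],[-0.44,0.39,-0.077]], yaw=[0,-7.5,-15,-22.5,-30,-37.5,-45,-52.5,-60,-67.5,-75,-78.8], fingers=[110,110,110,110,110,110,110,110,110,110,110,110])

```text
clock: 1.3
position: [473.6, -101.6, 269.4]
ee_rot: [0.765, -0.644, -0.001, -0.0]
contact_force: [0.6, -0.9, 0.1]
gripper_width: 48.5
```

```bash
python3 - <<'E'
from h import *
go((-80,-52,200))
E
```

```text
pos case [-136.8 -128.2  269.4] yaw err world -0.25614956075048667 tilt z [-9.e-04  2.e-03 -1.e+00] w 48.502628053019315 F [ 0.55 -0.93  0.1 ] t 1.3
shift tool m [-0.0758 -0.0571  0.0696] yaw 0.25614956075048667
```

>>> send_rows(translation=[[-0.025,-0.019,0],[-0.05,-0.038,0.02],[-0.076,-0.057,0.04],[-0.076,-0.057,0.06],[-0.076,-0.057,0.07],[-0.076,-0.057,0.07]], yaw=[0,0,0,0,0.3,0.3], fingers=[117,117,117,117,117,117])

```text
clock: 1.9
position: [515.5, -17.3, 197.9]
ee_rot: [0.763, -0.647, -0.002, 0.001]
contact_force: [1.2, -0.4, -0.3]
gripper_width: 46.4
```

```bash
python3 - <<'E'
from h import *
go((-80,-52,140))
for n in("wrist","top","scene"): cv2.imwrite(f"pics/{n}1.png",get_image(n))
E
```

```text
pos case [-81.5 -52.  197.9] yaw err world 0.06384510780571873 tilt z [-0.0049  0.0011 -1.    ] w 46.39658967173723 F [ 1.25 -0.35 -0.26] t 1.9
shift tool m [ 0.0001 -0.0017  0.0579] yaw -0.06384510780571873
```

View pics/wrist1.png

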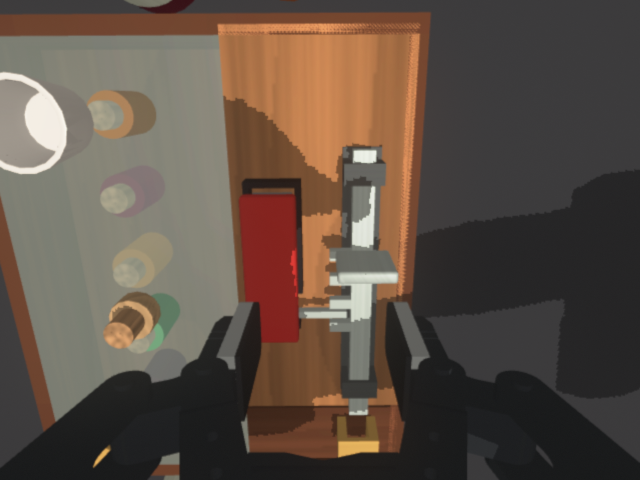

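View pics/top1.png

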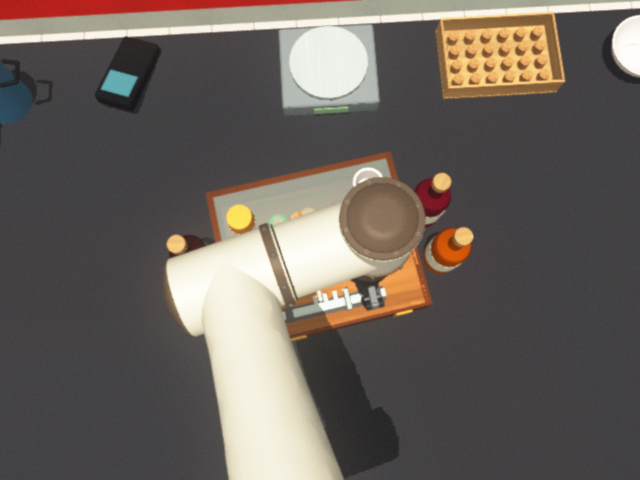

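View pics/scene1.png

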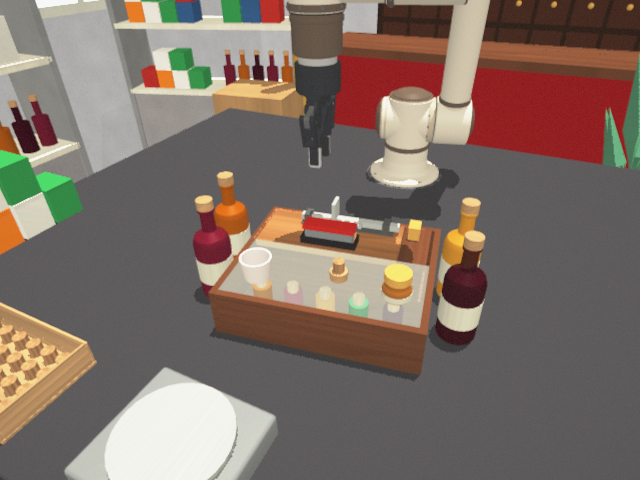

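The wrist view shows the red pad at about x 240-298, y 196-341 and the tab at about x 335-397, y 250-283. The fingertips frame both. I'll cast rays from this view to cross-check the pose.

```bash
cat >> h.py <<'E'
def wparams(pos,quat):
    P=camera_params("wrist");M=np.eye(4);M[:3,:3]=Ro.from_quat(quat).as_matrix();M[:3,3]=pos
    C=np.linalg.inv(M@P["tool_from_camera"])
    return dict(mtx=P["mtx"],rvec=cv2.Rodrigues(C[:3,:3])[0],tvec=C[:3,3])
E
python3 - <<'E'
from h import *
s=read_state();print(s["position"],s["ee_rot"]);P=wparams(s["position"],s["ee_rot"])
im=cv2.imread("pics/wrist1.png")
c=lambda uv,z:[incase(x).round(1).tolist() for x in ray(P,uv,z)]
H,S_,V=cv2.split(cv2.cvtColor(im,cv2.COLOR_BGR2HSV))
m=(((H<4)|(H>176))&(S_>200)&(V>80)).astype(np.uint8);m[:180]=0;m=m[:, :]
k=max(cv2.findContours(m,0,1)[0],key=cv2.contourArea);print("red",cv2.minAreaRect(k),cv2.boundingRect(k),c(cv2.boxPoints(cv2.minAreaRect(k)),130))
print("keeper top",c([(337,417),(376,417)],117))
print("case -y corners",c([(428,12),(0,15)],90),"front edge",c([(425,100),(410,300)],90))
print("tab proj (tip edge y=-34, z148)",proj(P,W([(-92,-34,148),(-128,-34,148),(-92,-34,110),(-128,-34,110)])))
cr=im[170:420,200:430];cv2.imwrite("pics/wcrop.png",cv2.resize(cr,None,fx=3,fy=3)[:600])
hs=wparams
# tips of fingers
print("tip proj in tool y,±30, z -7")
E
```

```text
[517.32576369 -17.49805033 200.72123305] [ 7.62750422e-01 -6.46691904e-01 -2.10809121e-04 -1.15367408e-03]Traceback (most recent call last):
  File "<stdin>", line 7, in <module>
ValueError: max() iterable argument is empty
```

```bash
python3 - <<'E'
from h import *
s=read_state();im=get_image("wrist");s2=read_state();print(s["position"],s2["position"]);P=wparams(s["position"],s["ee_rot"])
cv2.imwrite("pics/wrist2.png",im)
c=lambda uv,z:[incase(x).round(1).tolist() for x in ray(P,uv,z)]
b,g,r=[x.astype(int) for x in cv2.split(im)]
m=((r>120)&(g<60)&(b<60)).astype(np.uint8);m[:180]=0
k=max(cv2.findContours(m,0,1)[0],key=cv2.contourArea);print("red",cv2.boundingRect(k),c(cv2.boxPoints(cv2.minAreaRect(k)),130))
print("tab proj (tip edge y=-34, z148)",proj(P,W([(-92,-34,148),(-128,-34,148),(-92,-34,110),(-128,-34,110)])))
cr=im[170:420,200:430];cv2.imwrite("pics/wcrop.png",cv2.resize(cr,None,fx=3,fy=3)[:600])
E
```

```text
[517.32576369 -17.49805033 200.72123305] [517.39384037 -17.46221467 200.90786321]
red (244, 197, 58, 143) [[-31.8, -76.5, 130.0], [-63.8, -78.2, 130.0], [-67.0, 20.8, 130.0], [-31.2, 22.9, 130.0]]
tab proj (tip edge y=-34, z148) [[344.09039134 273.96747397]
 [404.88397944 273.94072582]
 [341.54857352 251.98927789]
 [394.73720271 251.95897868]]
```

View pics/wcrop.png

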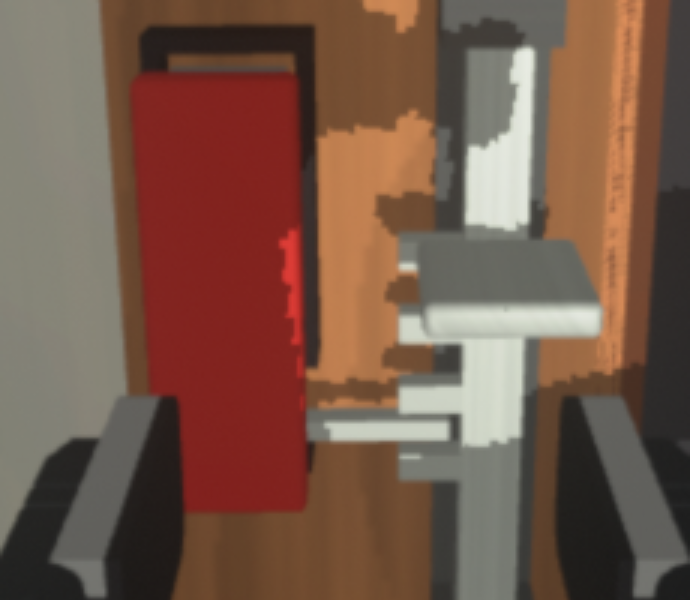

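```bash
python3 - <<'E'
from h import *
go((-79,-55,140))
E
```

```text
pos case [-79.7 -52.4 200.9] yaw err world 0.09103038449802625 tilt z [ 0.0016  0.0022 -1.    ] w 46.2114596261799 F [-0.73  0.17  0.62] t 2.1
shift tool m [ 0.0027 -0.0005  0.0609] yaw -0.09103038449802625
```

>>> send_rows(translation=[[0.003,-0.001,0.02],[0.003,-0.001,0.04],[0.003,-0.001,0.055],[0.003,-0.001,0.063],[0.003,-0.001,0.068],[0.003,-0.001,0.068],[0.003,-0.001,0.068]], yaw=[0,0,0,0,0,0,0], fingers=[117,117,117,117,117,117,117])

```text
clock: 2.8
position: [519.6, -20.1, 133.7]
ee_rot: [0.763, -0.647, 0.0, -0.002]
contact_force: [1.0, -0.3, 0.9]
gripper_width: 46.2
```

```bash
python3 - <<'E'
from h import *
go((-79,-55,113))
for n in("wrist","scene"): cv2.imwrite(f"pics/{n}3.png",get_image(n))
im=cv2.imread("pics/scene3.png");cv2.imwrite("pics/scene3c.png",cv2.resize(im[130:280,240:460],None,fx=3.5,fy=3.5,interpolation=cv2.INTER_CUBIC))
E
```

```text
pos case [-77.9 -55.4 133.7] yaw err world 0.08427035095905921 tilt z [ 0.0033  0.0024 -1.    ] w 46.205911093711954 F [ 1.05 -0.25  0.95] t 2.8
shift tool m [-0.0003  0.0012  0.0207] yaw -0.08427035095905921
```

View pics/wrist3.png

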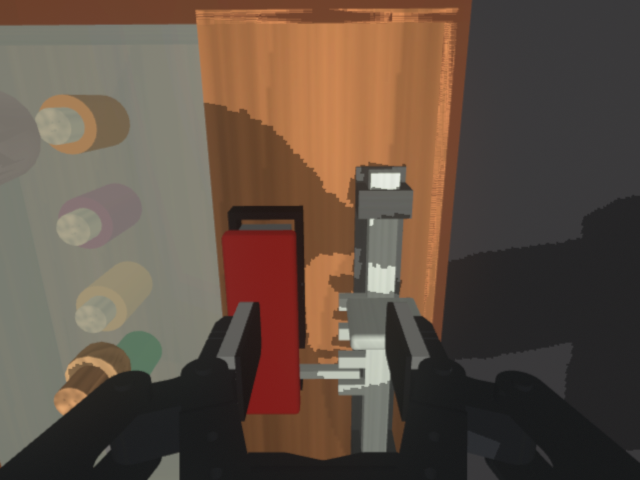

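View pics/scene3c.png

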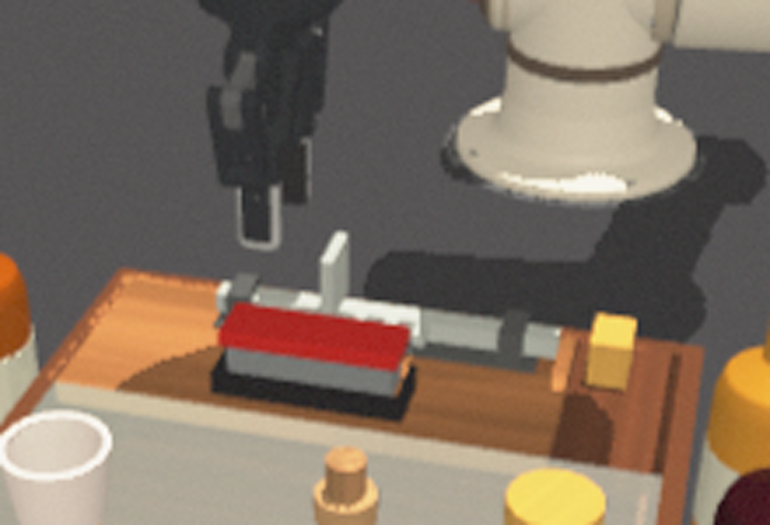

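```bash
python3 - <<'E'
from h import *
s=read_state();print(s["position"],s["clock"])
S=camera_params("scene");R=Ro.from_quat(s["ee_rot"])
for t in [(0,-30,0),(0,-30,-10),(0,30,0),(0,-30,-30)]:
    w=R.apply(t)+s["position"]; print(t,incase(w).round(1),((proj(S,[w])[0]-(240,130))*3.5).round(0))
print(((proj(S,W([(-50,-25,130),(-110,-34,148),(-50,-55,130)]))-(240,130))*3.5).round(0))
P=wparams(s["position"],s["ee_rot"])
for t in [(0,-23,0),(0,23,0),(0,-23,-10),(11,-23,-10),(11,23,-10),(11,23,-20),(-11,23,-20)]:
    w=R.apply(t)+s["position"]; print(t,proj(P,[w]).round(0))
E
```

```text
[519.57956443 -19.97253754 133.73474431] 2.9
(0, -30, 0) [-47.9 -55.3 133.8] [260. 310.]
(0, -30, -10) [-47.9 -55.3 143.8] [260. 295.]
(0, 30, 0) [-107.9  -55.2  133.6] [292. 258.]
(0, -30, -30) [-48.  -55.4 163.8] [259. 262.]
[[315. 322.]
 [328. 239.]
 [262. 315.]]
(0, -23, 0) [[273. 282.]]
(0, 23, 0) [[373. 282.]]
(0, -23, -10) [[271. 291.]]
(11, -23, -10) [[270. 268.]]
(11, 23, -10) [[377. 268.]]
(11, 23, -20) [[379. 277.]]
(-11, 23, -20) [[377. 325.]]
```

```bash
python3 - <<'E'
from h import *
S=camera_params("scene")
pos=np.array([220.997,-583.9,191.7]);R=Ro.from_quat([-.1798,.98370,.001085,-.00025])
for t in [(0,-50,0),(0,50,0),(0,-50,-13),(0,50,-13),(0,-50,-45),(0,50,-45)]: print(t,proj(S,[R.apply(t)+pos]).round(0))
pos=np.array([517.3,-17.5,200.7]);R=Ro.from_quat(read_state()["ee_rot"])
for t in [(0,-30,0),(0,-30,-13),(0,-30,-45),(0,-30,-80)]: print(t,proj(S,[R.apply(t)+pos]).round(0))
for n,(x,y) in(("scene0",(140,20)),("scene1",(260,90))):
    im=cv2.imread(f"pics/{n}.png");cv2.imwrite(f"pics/{n}z.png",cv2.resize(im[y:y+100,x:x+130],None,fx=5,fy=5,interpolation=cv2.INTER_CUBIC))
E
```

```text
(0, -50, 0) [[171. 103.]]
(0, 50, 0) [[205. 104.]]
(0, -50, -13) [[170.  99.]]
(0, 50, -13) [[204.  99.]]
(0, -50, -45) [[168.  87.]]
(0, 50, -45) [[203.  87.]]
(0, -30, 0) [[315. 187.]]
(0, -30, -13) [[315. 180.]]
(0, -30, -45) [[315. 164.]]
(0, -30, -80) [[314. 145.]]
```

View pics/scene0z.png

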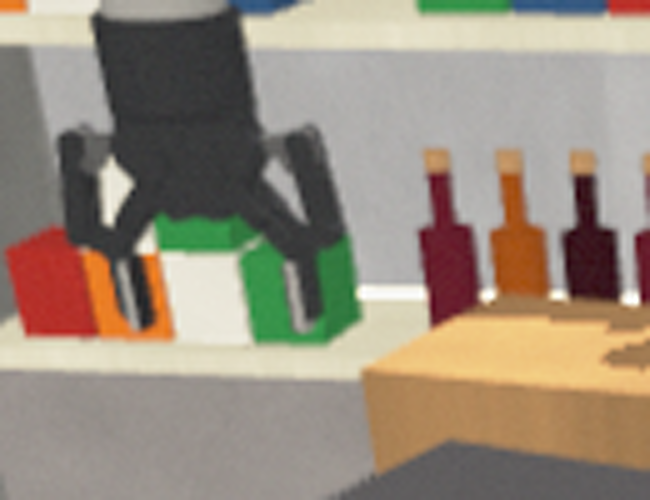

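View pics/scene1z.png

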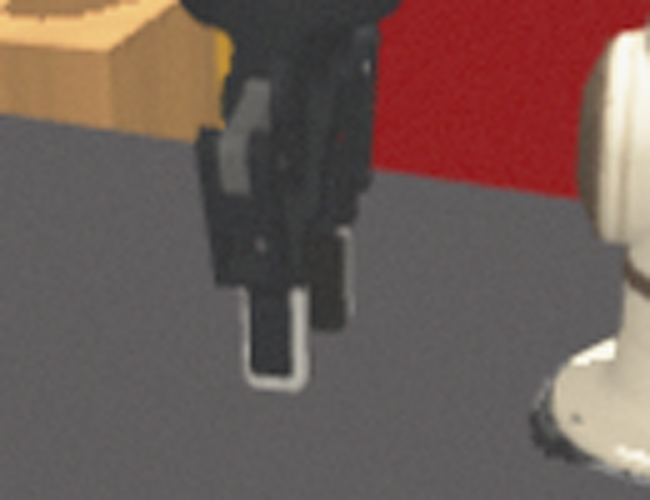

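The finger tips show about 40 mm behind the reported TCP in both the scene and wrist views. That is more than the stated retraction, so I'll go down slowly and rely on the force reading and pictures.

>>> send_rows(translation=[[0,0.001,0.003],[0,0.001,0.006],[0,0.001,0.009],[0,0.001,0.012],[0,0.001,0.012]], yaw=[0,0,0,0,0], fingers=[117,117,117,117,117])

```text
clock: 3.4
position: [518.2, -20.2, 121.0]
ee_rot: [0.763, -0.647, 0.0, -0.002]
contact_force: [0.1, 0.0, -0.8]
gripper_width: 46.4
```

```bash
cat > v.py <<'E'
import sys
from h import *
k=sys.argv[1]
go((-79,-55,113))
w=get_image("wrist");s=get_image("scene")
a=cv2.resize(s[130:280,240:460],None,fx=3.5,fy=3.5,interpolation=cv2.INTER_CUBIC)
cv2.imwrite(f"pics/s{k}.png",a);cv2.imwrite(f"pics/w{k}.png",w)
E
python3 v.py 4
```

```text
pos case [-79.3 -55.2 121. ] yaw err world 0.08485259264682554 tilt z [ 0.002   0.0023 -1.    ] w 46.4261100010812 F [ 0.1   0.01 -0.76] t 3.4
shift tool m [-0.0002 -0.0003  0.008 ] yaw -0.08485259264682554
```

View pics/s4.png

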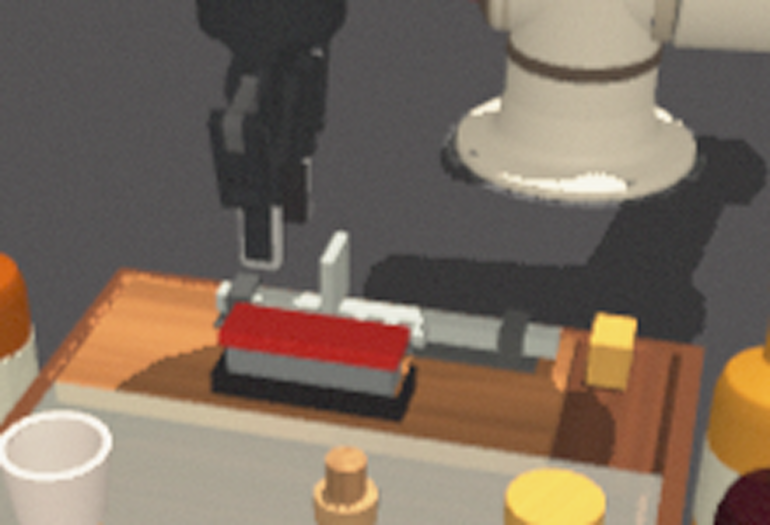

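The scene view puts the tip at (260,268) and the pad at about (262,315), roughly 29 mm above contact, and the force is about zero. Continuing down.

>>> send_rows(translation=[[0,0,0.004],[0,0,0.008],[0,0,0.012],[0,0,0.016],[0,0,0.02],[0,0,0.02]], yaw=[0,0,0,0,0,0], fingers=[117,117,117,117,117,117])

```text
clock: 4.1
position: [518.2, -20.2, 100.8]
ee_rot: [0.763, -0.647, -0.0, -0.001]
contact_force: [0.2, -0.8, -0.9]
gripper_width: 46.1
```

```bash
python3 v.py 5
```

```text
pos case [-79.3 -55.3 100.8] yaw err world 0.08201669353434227 tilt z [ 0.0015  0.0021 -1.    ] w 46.10345093991514 F [ 0.18 -0.77 -0.9 ] t 4.1
shift tool m [-0.0003 -0.0004 -0.0122] yaw -0.08201669353434227
```

View pics/s5.png

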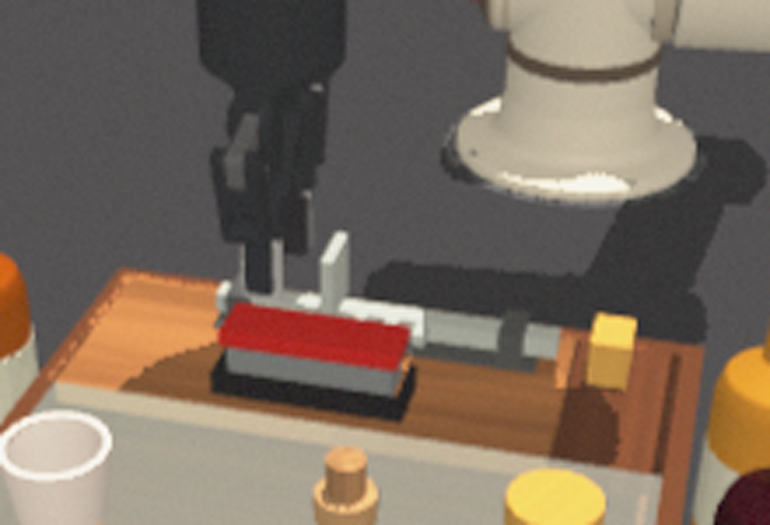

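View pics/w5.png

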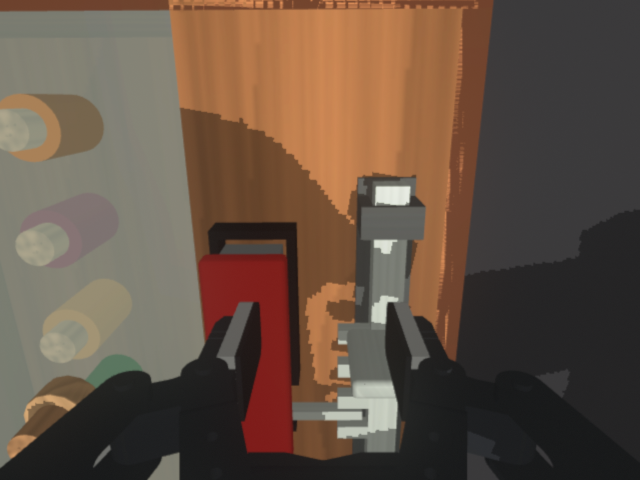

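```bash
python3 - <<'E'
from h import *
s=read_state();P=wparams(s["position"],s["ee_rot"]);R=Ro.from_quat(s["ee_rot"])
print("tab",proj(P,W([(-92,-34,148),(-128,-34,148),(-92,-26,148),(-128,-26,148)])).round(0).tolist())
print("pad",proj(P,W([(-33,-75,130),(-67,-75,130)])).round(0).tolist())
for z in(-35,-41,-47):
  print(z,proj(P,[R.apply((x,y,z))+s["position"] for x in(11,-11) for y in (-37,-30,-23,23,30,37)]).round(0).tolist())
w=cv2.imread("pics/w5.png");cv2.imwrite("pics/w5c.png",cv2.resize(w[220:470,180:440],None,fx=3,fy=3,interpolation=cv2.INTER_CUBIC)[:600])
E
```

```text
tab [[358.0, 385.0], [455.0, 385.0], [358.0, 403.0], [453.0, 403.0]]
pad [[204.0, 265.0], [292.0, 265.0]]
-35 [[225.0, 293.0], [243.0, 293.0], [262.0, 293.0], [385.0, 293.0], [403.0, 293.0], [422.0, 293.0], [229.0, 344.0], [247.0, 344.0], [265.0, 344.0], [382.0, 344.0], [400.0, 344.0], [418.0, 344.0]]
-41 [[221.0, 300.0], [240.0, 300.0], [260.0, 300.0], [387.0, 300.0], [406.0, 300.0], [425.0, 300.0], [225.0, 353.0], [244.0, 353.0], [262.0, 353.0], [384.0, 353.0], [403.0, 353.0], [421.0, 353.0]]
-47 [[217.0, 308.0], [237.0, 308.0], [257.0, 308.0], [389.0, 308.0], [409.0, 308.0], [429.0, 308.0], [222.0, 362.0], [241.0, 362.0], [260.0, 362.0], [386.0, 362.0], [406.0, 362.0], [425.0, 362.0]]
```

View pics/w5c.png

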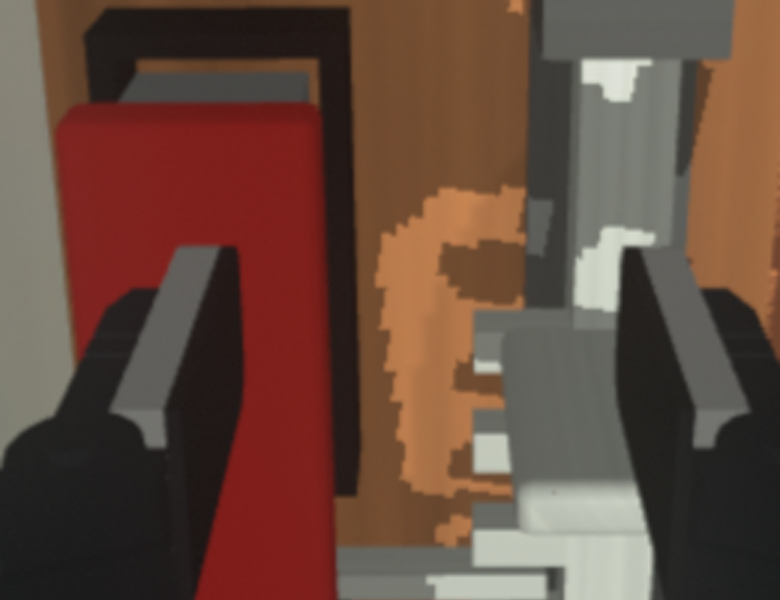

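The tips (about 7.5 mm thick, at ±27 mm) line up over the pad and the tab, with about 10 mm to the tab face. Going down to first contact.

>>> send_rows(translation=[[0,0,0.004],[0,0,0.008],[0,0,0.011],[0,0,0.013],[0,0,0.015],[0,0,0.015]], yaw=[0,0,0,0,0,0], fingers=[117,117,117,117,117,117])

```text
clock: 4.8
position: [518.6, -20.2, 86.6]
ee_rot: [0.763, -0.647, 0.0, -0.002]
contact_force: [-1.4, 0.6, 2.8]
gripper_width: 46.3
```

```bash
python3 v.py 6
```

```text
pos case [-78.9 -55.3  86.6] yaw err world 0.0664567045464537 tilt z [ 0.0025  0.002  -1.    ] w 46.27302072594299 F [-1.38  0.6   2.78] t 4.8
shift tool m [-0.0004 -0.     -0.0264] yaw -0.0664567045464537
```

View pics/s6.png

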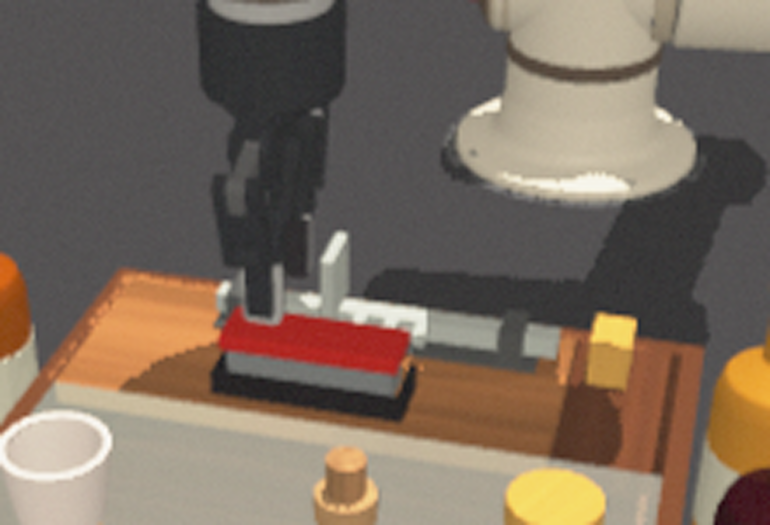

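First contact is at TCP z of about 86.6, with 2.8 N on the pad. Now pressing about 10 mm further.

>>> send_rows(translation=[[0,0,0.003],[0,0,0.006],[0,0,0.009],[0,0,0.01],[0,0,0.01]], yaw=[0,0,0,0,0], fingers=[117,117,117,117,117])

```text
clock: 5.4
position: [518.8, -20.2, 77.1]
ee_rot: [0.763, -0.646, 0.001, -0.002]
contact_force: [-2.1, -0.2, 6.5]
gripper_width: 46.2
```

```bash
python3 v.py 7
```

```text
pos case [-78.8 -55.4  77.1] yaw err world 0.051229523475512906 tilt z [ 0.003   0.0019 -1.    ] w 46.19010184911973 F [-2.09 -0.17  6.51] t 5.4
shift tool m [-0.0004  0.0001 -0.0359] yaw -0.051229523475512906
```

View pics/s7.png

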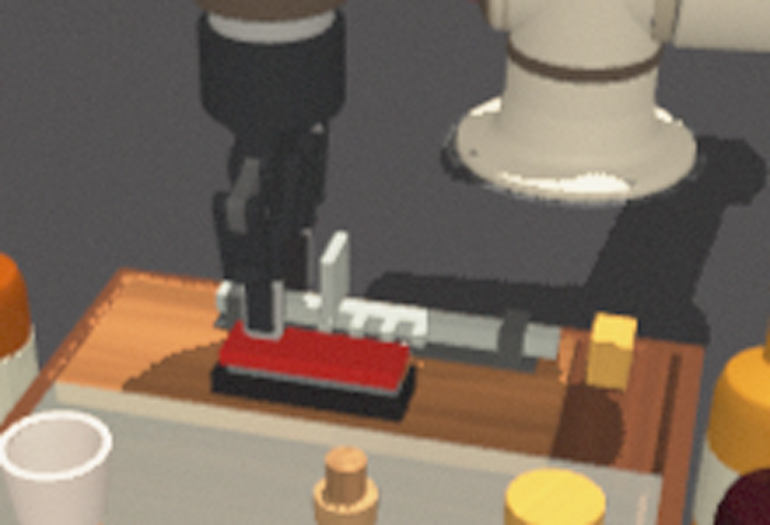

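View pics/w7.png

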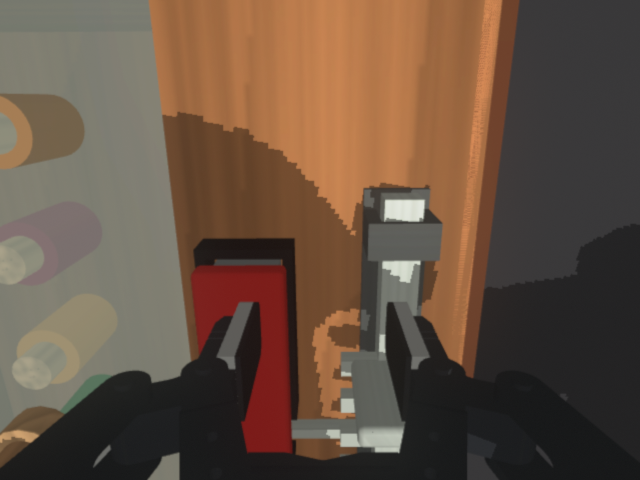

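The catch is pressed about 9.5 mm (6.5 N, and the pad looks lower in the scene view). Next I slide along case +y, which is tool -x, to push the tab.

>>> send_rows(translation=[[-0.003,0,0.0005],[-0.006,0,0.0005],[-0.009,0,0.0005],[-0.012,0,0.0005],[-0.015,0,0.0005],[-0.018,0,0.0005],[-0.02,0,0.0005],[-0.02,0,0.0005]], yaw=[0,0,0,0,0,0,0,0], fingers=[117,117,117,117,117,117,117,117])

```text
clock: 6.3
position: [517.4, -1.6, 77.9]
ee_rot: [0.763, -0.646, 0.003, -0.002]
contact_force: [0.6, -6.7, 7.8]
gripper_width: 46.3
```

```bash
python3 v.py 8
```

```text
pos case [-77.  -36.8  77.9] yaw err world 0.012854586736466445 tilt z [ 7.1e-03  3.0e-04 -1.0e+00] w 46.31371279440943 F [ 0.59 -6.7   7.84] t 6.3
shift tool m [ 0.0182  0.0018 -0.0351] yaw -0.012854586736466445
```

View pics/s8.png

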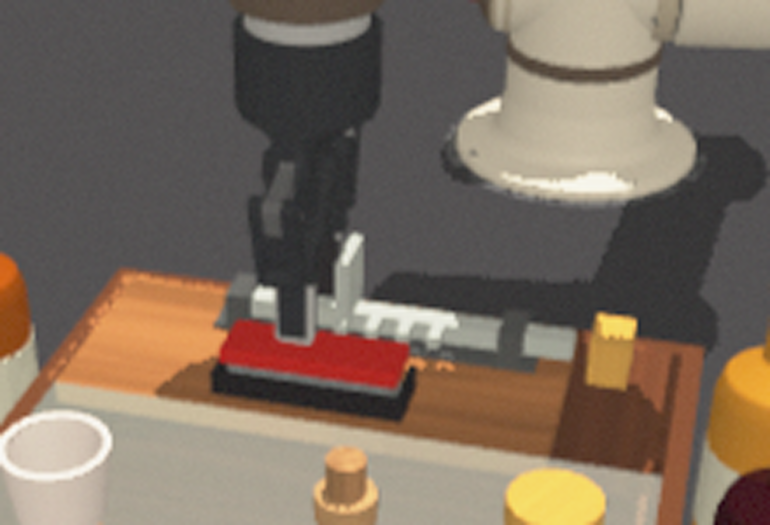

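View pics/w8.png

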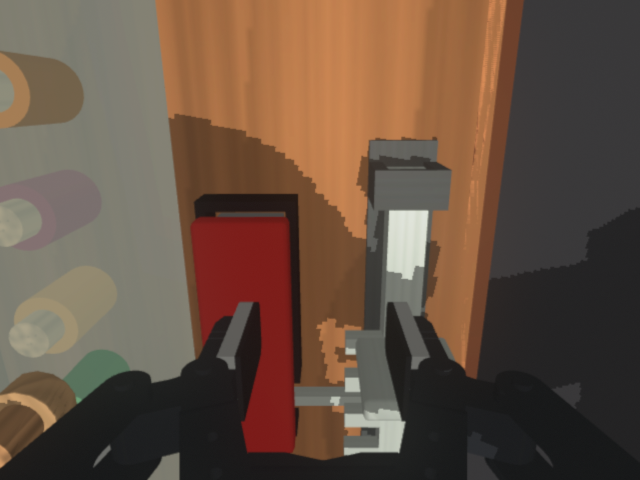

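The bolt is moving: its end went from about x=560 to 575 in the crop, with about 6.7 N of push. Continuing, with a touch more downward press.

>>> send_rows(translation=[[-0.002,0.001,0.001],[-0.005,0.001,0.0015],[-0.008,0.001,0.0015],[-0.011,0.001,0.0015],[-0.014,0.001,0.0015],[-0.017,0.001,0.0015],[-0.02,0.001,0.0015],[-0.023,0.001,0.0015],[-0.025,0.001,0.0015],[-0.025,0.001,0.0015]], yaw=[0,0,0,0,0,0,0,0,0,0], fingers=[117,117,117,117,117,117,117,117,117,117])

```text
clock: 7.4
position: [513.8, 21.7, 77.6]
ee_rot: [0.763, -0.646, 0.004, -0.003]
contact_force: [0.3, -5.1, 7.3]
gripper_width: 46.5
```

```bash
python3 v.py 9
```

```text
pos case [-76.7 -13.3  77.6] yaw err world -0.0232480168958773 tilt z [ 0.01   -0.0014 -0.9999] w 46.4637970734104 F [ 0.28 -5.06  7.28] t 7.4
shift tool m [ 0.0419  0.002  -0.0353] yaw 0.0232480168958773
```

View pics/s9.png

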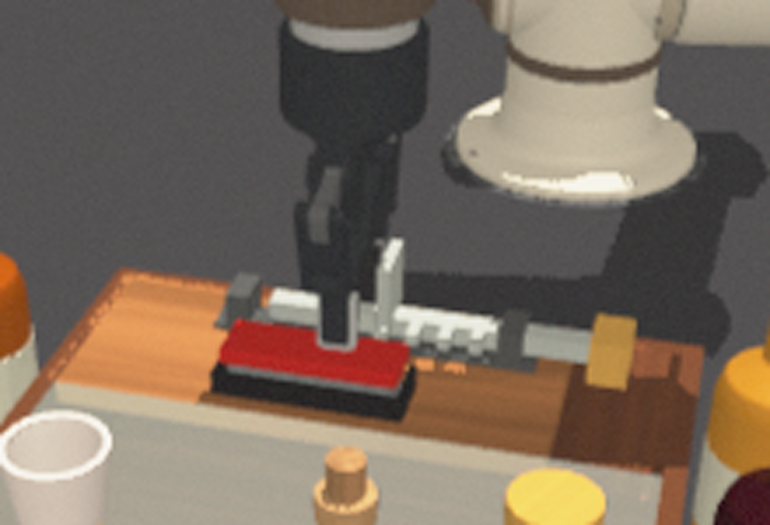

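View pics/w9.png

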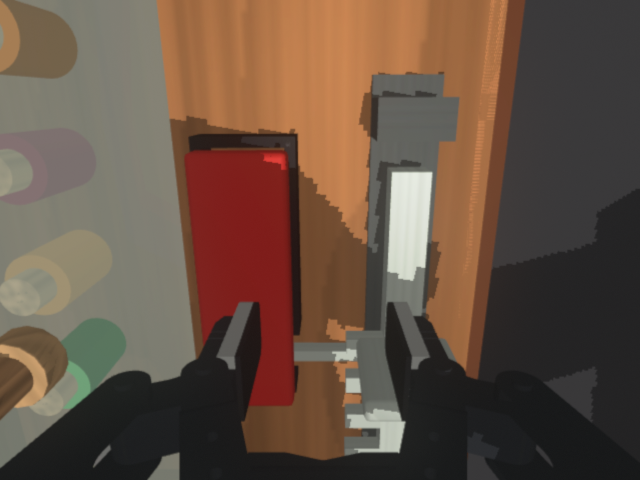

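The tab has moved from about x=335 to 390 in the crop, roughly 31 mm. There are a few millimetres left to the end stop.

>>> send_rows(translation=[[-0.002,0,0.001],[-0.004,0,0.001],[-0.006,0,0.001],[-0.008,0,0.001],[-0.008,0,0.001]], yaw=[0,0,0,0,0], fingers=[117,117,117,117,117])

```text
clock: 8.0
position: [513.6, 24.9, 77.6]
ee_rot: [0.764, -0.645, 0.007, -0.0]
contact_force: [3.5, -19.8, 6.2]
gripper_width: 46.3
```

```bash
python3 v.py 10
```

```text
pos case [-76.4 -10.   77.6] yaw err world -0.18793271270783407 tilt z [ 0.0109 -0.0085 -0.9999] w 46.26483875538819 F [  3.53 -19.78   6.16] t 8.0
shift tool m [ 0.0454  0.0024 -0.0349] yaw 0.18793271270783407
```

View pics/s10.png

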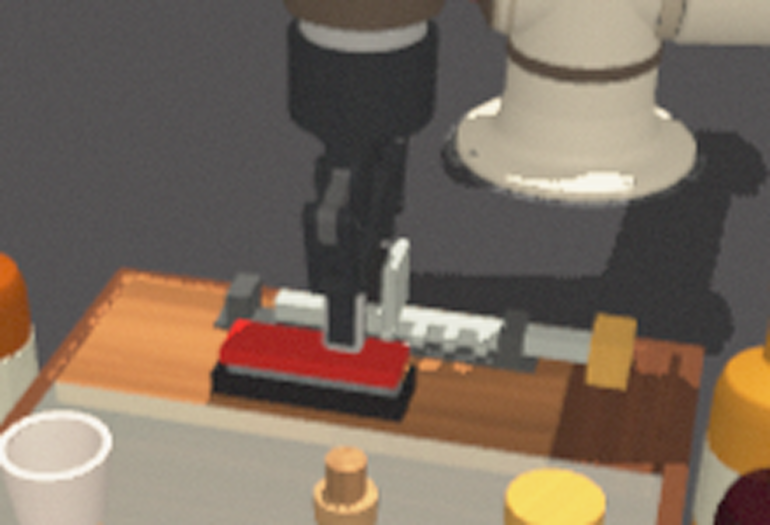

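The push force rose to about 20 N with the finger front at case y of about +1 mm, so the bolt is at its end stop. I'll relieve the push and then lift straight up so the catch can rise.

>>> send_rows(translation=[[0.001,0,0],[0.003,0,0],[0.004,0,0],[0.004,0,-0.006],[0.004,0,-0.012],[0.004,0,-0.02],[0.004,0,-0.03],[0.004,0,-0.045],[0.004,0,-0.06],[0.004,0,-0.06]], yaw=[0,0,0,0,0,0,0,0,0,0], fingers=[117,117,117,117,117,117,117,117,117,117])

```text
clock: 9.1
position: [514.8, 21.6, 139.8]
ee_rot: [0.764, -0.645, 0.008, -0.002]
contact_force: [0.3, -0.8, 0.2]
gripper_width: 46.0
```

```bash
python3 v.py 11
```

```text
pos case [-75.7 -13.5 139.8] yaw err world -0.1751181391132377 tilt z [ 0.0149 -0.0073 -0.9999] w 46.03315325977811 F [ 0.31 -0.76  0.23] t 9.1
shift tool m [0.0413 0.0038 0.0272] yaw 0.1751181391132377
```

View pics/s11.png

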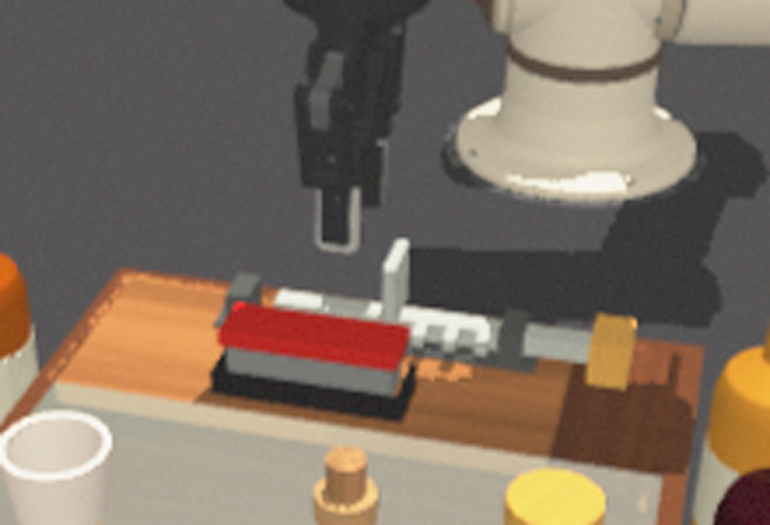

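View pics/w11.png

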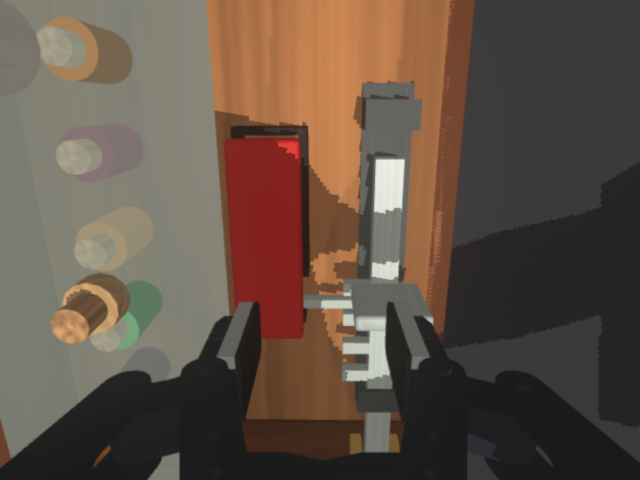

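The catch is back up (its pad top is at the original level, crop row ~305) and the bolt end is inside the keeper. I'll move clear, then confirm the tab position.

>>> send_rows(translation=[[0,0,-0.04],[0,0,-0.08],[0,0,-0.12],[0,0,-0.15],[0,0,-0.15],[0,0,-0.15],[0,0,-0.15]], yaw=[0,0,0,0,0,0,0], fingers=[117,117,117,117,117,117,117])

```text
clock: 9.9
position: [510.6, 22.4, 285.4]
ee_rot: [0.764, -0.645, 0.005, 0.001]
contact_force: [-0.5, -0.3, 0.1]
gripper_width: 46.3
```

```bash
python3 - <<'E'
from h import *
s=read_state();P=wparams(s["position"],s["ee_rot"]);w=get_image("wrist");sc=get_image("scene")
cv2.imwrite("pics/w12.png",w);cv2.imwrite("pics/s12.png",sc)
print(s["clock"],s["position"],s["contact_force"])
S=camera_params("scene")
for q in(0,18,33,36): print(q,"wrist",proj(P,W([(-92,-34+q,148),(-128,-34+q,148)])).round(1).tolist(),"scene",proj(S,W([(-92,-34+q,148)])).round(1).tolist())
a=cv2.imread("pics/scene0.png")
d=cv2.absdiff(a,sc).max(2);cv2.imwrite("pics/diff.png",d)
cv2.imwrite("pics/w12c.png",cv2.resize(w[150:350,220:460],None,fx=3,fy=3))
cv2.imwrite("pics/s12c.png",cv2.resize(np.vstack([x[190:290,260:450] for x in(a,sc)]),None,fx=3,fy=3))
E
```

```text
9.9 [510.56425871  22.39391604 285.40729813] [-0.54240392 -0.34744687  0.09870463]
0 wrist [[340.3, 182.2], [388.2, 182.4]] scene [[331.4, 202.7]]
18 wrist [[340.0, 205.5], [387.0, 205.7]] scene [[340.3, 203.8]]
33 wrist [[339.7, 224.4], [386.1, 224.6]] scene [[347.8, 204.8]]
36 wrist [[339.7, 228.1], [385.9, 228.3]] scene [[349.3, 205.0]]
```

View pics/w12c.png

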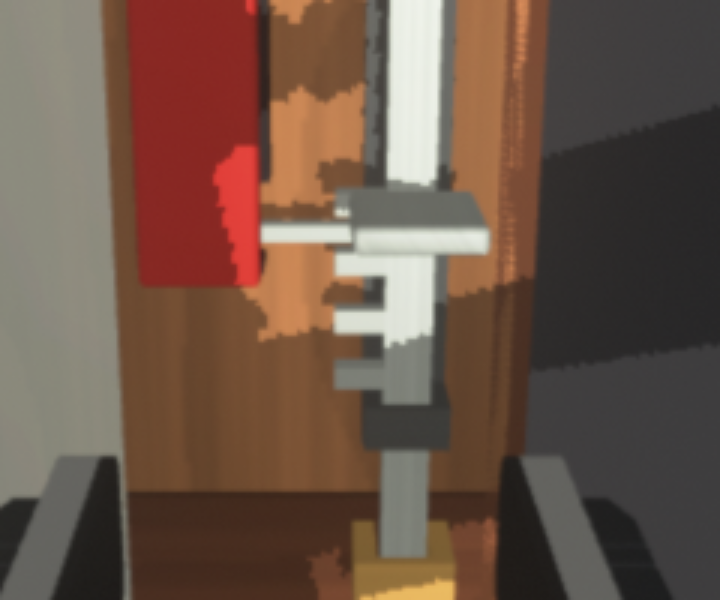

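View pics/s12c.png

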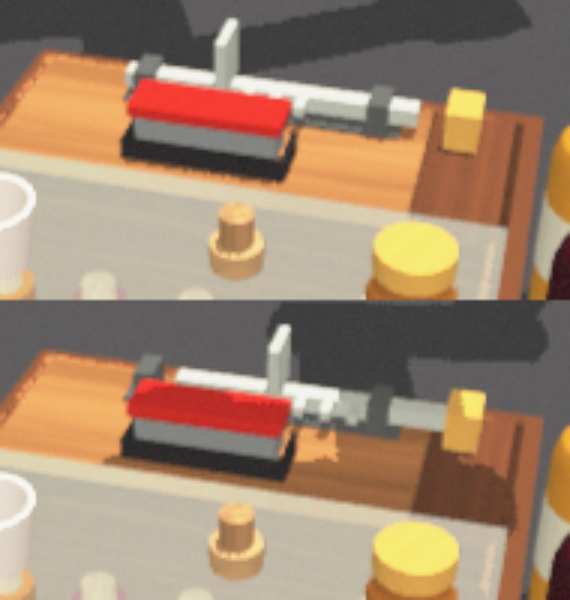

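View pics/diff.png

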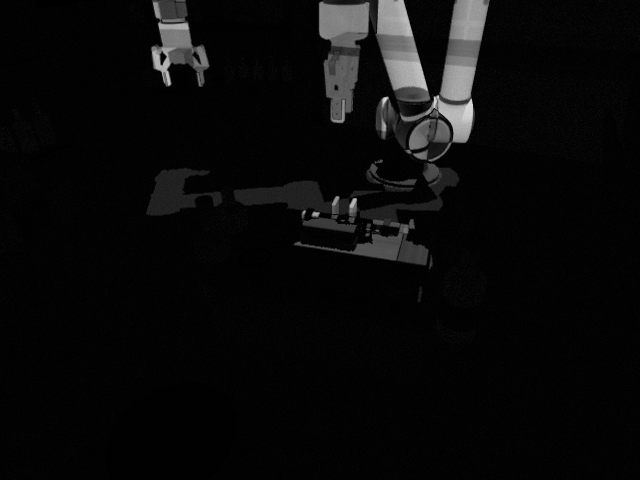

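The scene view shows the tab shifted 18 px (227→280 in the 3x crop). The prediction for 36 mm of travel is 17.9 px. The catch is up and the difference image shows no bystander moved, so I'm handing in.

```bash
python3 - <<'E'
from bench import *
print(job_done()); print(read_state()["clock"])
E
```

```text
the job is handed in; nothing more can be done
None
the job is handed in; nothing more can be done
```

The case is locked: the steel bolt is fully home in the brass keeper, the red catch has sprung back up, and the arm is well clear. It took about 10 s of the 32 s allowed; the hand-in itself gives no verdict.

I pressed the catch down about 9–10 mm with one fingertip (6–8 N) and kept it pressed. The other fingertip pushed the bolt's tab until the push force rose to about 20 N at the end stop. I then eased off the push and lifted straight up.

**Last checks:**
- **Bolt:** the tab moved about 18 px in the scene view, where 17.9 px is expected for the full 36 mm. The wrist view gives 34.5 mm as read. Corrected for the offset of about 2 mm it showed at the start, that is about 36 mm.
- **Catch and keeper:** the catch pad is at its starting height, and the bolt's end is inside the keeper.
- **Bystanders:** comparing scene pictures from before and after shows no change at the bottles, cup, stopper or jar beyond shadows.
- **Contact:** the force reading was about zero after moving clear.

**Disagreements:**
- **Fingertips:** they were about 40 mm behind the reported TCP, not at it as described. I found this in both cameras and set the press depth by contact force.
- **Cameras:** the top, scene and wrist views disagreed on the case position by a few mm, up to about 7 mm between the top and scene views taken alone. The scene picture's pad corners were about 3 px off the combined fit.

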